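# Close a three-part plaster mould and hold it shut

### The job

Close the plaster casting mould: stack the belly squarely on the bottom part that is fixed to the board, fully home on its dowels, then the cap fully home on the belly's dowels, thick dowel into wide hole each time. Lower the parts gently so that the plaster does not crack, and leave the other things on the table alone. Finish while holding: without letting go of the cap, keep it pressed down on the closed mould with about 15 N.

Things in the scene. Friction and masses are not known exactly. Their poses are not given: they have to be found in the camera images.
- base: Mould bottom, fixed: plaster block 130 x 56 x 36 mm (x, y, z) on a plywood board 190 x 90 x 12. Origin: centre of the board's underside; x along the length, z up. Top face at z = 48 with a round recess 41 wide, and two upright grey dowels 12 tall at y = 0: thick (16 diameter) at x = +46, thin (10) at x = -46; the upper 6 mm of each tapers by 3 in radius.
- belly: Mould middle, loose, about 0.26 kg: plaster block 130 x 56 x 40 mm (x, y, z), bore 41 wide through its centre. Origin: centre of the underside; x along the length, z up. Dowels on top just as on the bottom part; blind holes 16 deep below: 19 wide at x = +46, 13 at x = -46. Starts flat on the table, dowels up. Seated: origin 48 above the bottom part's origin, x axes the same way.
- cap: Mould top, loose, about 0.25 kg: plaster block 130 x 56 x 36 mm (x, y, z), no dowels, three holes right through in a row: 19 wide at x = +46, 25 (for pouring) at the centre, 13 at x = -46. Origin: centre of the underside; x along the length, z up. Starts flat on the table. Seated: origin 40 above the belly's origin, x axes the same way.
- bottle: Bystander: drinking bottle, orange, 66 mm diameter, 180 mm tall, standing; origin at the centre of its underside.
- bowl: Bystander: white bowl, 110 mm diameter, 45 mm tall; origin at the centre of its underside.
- mug: Bystander: black mug, 80 mm diameter, 90 mm tall, handle on its +y side; origin at the centre of its underside.
- paddle: Bystander: wooden spatula 200 mm long lying flat; x along its length.
Not all that is in view belongs to the job. What is meant by the base is not pink or yellow, and is the larger of those in its own colour.

How it is judged (in metres and radians):
On the way, in this order (a step that is already met when the one before it is completed fails the run):
1. the belly is fully home on the bottom part's dowels (horizontal distance between belly and base below 0.004 m and z of belly in the frame of base between 0.044 and 0.0505 m and angle between the z axis of belly and the z axis of base, either way round below 0.03 rad and angle between the x axis of belly and the x axis of base, either way round below 0.05 rad), for 0.2 s.
2. the cap is fully home on the belly's dowels (horizontal distance between cap and belly below 0.004 m and z of cap in the frame of belly between 0.036 and 0.0425 m and angle between the z axis of cap and the z axis of belly, either way round below 0.03 rad and angle between the x axis of cap and the x axis of belly, either way round below 0.05 rad), for 0.2 s.
At the end, for the whole second after the job is handed in: The belly sits on the bottom part and the cap on the belly, each within 4 mm sideways, 2.5 mm of fully down, 0.03 rad level and 0.05 rad in line, at rest; the gripper's fingers still bear on the cap and the cap presses on the belly with 8 to 45 N (all of step 1 and all of step 2 and contact force between cap and belly between 8 and 45 N and contact force between the fingers and cap above 4 N and linear speed of each of cap, belly below 0.01 m/s); the arm keeps its last pose, push and grip.
It fails at once if the bottle is moved more than 30 mm (distance of bottle from where it was at the start of the episode above 0.03 m).
It fails at once if the bowl is moved more than 30 mm (distance of bowl from where it was at the start of the episode above 0.03 m).
It fails at once if the mug is moved more than 30 mm (distance of mug from where it was at the start of the episode above 0.03 m).
It fails at once if the wooden paddle is moved more than 30 mm (distance of paddle from where it was at the start of the episode above 0.03 m).
It fails at once if the plaster is cracked: more than 80 N between two mould parts (contact force between cap and belly above 80 N or contact force between belly and base above 80 N).
It also fails if it takes over 64 s, if anything falls off the work surface, if the arm or the gripper's body presses on something with over 40 N, if the wrist force passes 120 N, or if a joint passes its speed limit or range.

### The arm

A 6-joint arm with a two-finger parallel gripper is mounted at the origin on the work surface. World frame = base frame: x ahead of the robot, y to its left, z up, the work surface at z = 0. Lengths are in m, angles in degrees, forces in N, time in s.
With the tool pointing down it reaches from about 0.375 to 0.9 m from the base axis. Payload 3.1 kg.
Tool frame: the origin (TCP) lies midway between the tips of the shut fingers; the grasp point (between the pads) lies 19 mm behind it (bot.hold_point_z is the distance from the TCP to the grasp point, in m); z points along the fingers, y is the line along which they close (so a half turn about z gives the same grasp; the last joint's range is limited). The gripper opens to 87 mm and grips with 3 to 60 N. Pads are 19 mm wide; open, the fingers measure 117 mm over their backs; the gripper's body (75 mm by 190 mm) begins 51 mm behind the grasp point.
Start: joints at [55.835, 30.224, 82.088, -0, 67.689, -10.227], TCP at [0.254, 0.571, 0.223] pointing down, gripper open.
Joint ranges: [-176.69, 176.69], [-43.24, 126.21], [12.49, 139.97], [-82, 262], [0, 151.66], [-163.58, 163.58]. Speed limits (degrees/s): [159.86, 159.86, 180, 180, 180, 180].

### API

Orientations are given as a 3x3 rotation matrix whose columns are the frame's x, y, z axes.
In Python, from rig import read_state, optics, order, bot gives the robot as it stands.
- The arm moves only by the tool drive_tool, never from a script. Its argument "steps" is a list of rows, each a list of 7 numbers: the finger opening in mm, from 0 to 87, then the shift along the tool's x, y, z normalised to -1 to 1, where 1 is 0.12 m, then the turn, a rotation vector about the tool's x, y, z normalised to -1 to 1, where 1 is 1.5 rad. In form: [[jaw, tx, ty, tz, ax, ay, az], ...]. A call has 1 to 8 rows; each row is the pose to reach, as a shift and turn from the pose commanded when the call began, along the tool's axes at that moment; what a row does not reach only later rows make up. A row lasts 1/10 s, in which the tool goes at most 50 mm and 8.59 degrees, less where a joint would pass 70% of its speed; a pose out of reach is approached as far as the arm can. A call with a number of a shift or a turn outside -1 to 1 is refused whole. A call with a gripper value outside its range is refused whole. The fingers move at their own pace and stop on an object; the grip force is fixed at half the most. Time passes only in rows, so rows that repeat a pose let the fingers close. It gives the time, the measured TCP pose, the force, the opening and the grip force at its end, in the units of the state.
- read_state(): the state, without advancing time (a new reading comes with each control period).
- optics.capture(name): name is "side" or "top"; returns a dict with "color" (480x640x3 uint8, blue, green, red), "range_z" (480x640 float32, m along the optical axis (not along the pixel's ray), 0 where there is no reading), "fx", "fy", "cx", "cy" (pixels), "rvec" (rotation vector, rad) and "tvec" (3), from world to camera coordinates, as OpenCV has them. Camera axes: x right, y down, z forward; pixel columns grow to the right and rows downward; lengths in m; the calibration is good to about 2 mm. A picture is of the moment at which its call begins.
- order.hand_in(): hands the job in; it is judged then, once.
The state is a dict: "time_s": time; "joint_positions": joint angles; "qvel": joint speeds; "tau": joint torques, N m; "position": TCP position; "tcp_rot": TCP orientation; "force": force on the tool from outside, world axes, zero at the start; "moment": the same for the moment, N m; "opening": opening from 0.0 (shut) to 1.0 (fully open); "grasp_force": force on a finger pad.
Only numpy, scipy, OpenCV 4.12 (cv2) and the standard library are available. Lean on these libraries where they do the work, as an engineer would, in place of code of your own. Each camera call takes 0.05 s, during which the arm holds its last target. There are 200 camera calls.

## Working session

There is one attempt and no reset: what is moved stays moved. The work goes in short steps, Python scripts to look and compute and a tool call to move; the robot and the scene stay as the last step left them, time stands still between calls to the robot, and variables do not carry over. Pictures are saved under pics/ and viewed, at most 10 in all, crops included, and the job is handed in when it is done.

Besides the shell and the picture viewer there is one more tool, called after "Emit:" as name(argument=value, ...) on one line, values as JSON. drive_tool: Moves the arm, as the interface text tells. Scaled input: -1 to 1 covers 0.12 m each way for a shift and 1.5 rad each way for a turn. Its arguments: {"type":"object","properties":{"steps":{"type":"array"}},"required":["steps"]}

```bash
mkdir -p pics; cat > h.py <<'E'
import numpy as np, cv2
from rig import read_state, optics, order, bot
def cap(n,f=None):
    c=optics.capture(n); np.savez('%s.npz'%n,**c)
    if f: cv2.imwrite('pics/'+f,c['color'])
    return c
def load(n): return dict(np.load('%s.npz'%n))
def cloud(c):
    R,_=cv2.Rodrigues(c['rvec']); v,u=np.mgrid[:480,:640]; z=c['range_z']
    p=np.stack([(u-c['cx'])/c['fx']*z,(v-c['cy'])/c['fy']*z,z],-1)
    return (p-c['tvec'].reshape(3))@R
def at(c,u,v,z):
    "pixel ray met with plane at world height z"
    R,_=cv2.Rodrigues(c['rvec']); o=-R.T@c['tvec'].reshape(3)
    d=R.T@np.array([(u-c['cx'])/c['fx'],(v-c['cy'])/c['fy'],1]); return o+d*(z-o[2])/d[2]
E
python3 - <<'E'
from h import *
for n in('top','side'):
    c=cap(n,n+'0.png'); R,_=cv2.Rodrigues(c['rvec']); print(n,c['fx'],-R.T@c['tvec'].reshape(3))
s=read_state();print(s['time_s'],s['position'],s['tcp_rot'],s['force'],s['opening'])
E
```

```text
top 510.02728865258706 [0.32188123 0.01019933 1.42030832]
side 618.8425211098444 [ 0.46827937 -1.15127313  0.72818139]
0.1 [0.25321601 0.5706909  0.22168661] [[-9.13970004e-01  4.05780368e-01 -1.06020751e-03]
 [ 4.05781626e-01  9.13968663e-01 -1.59827231e-03]
 [ 3.20448918e-04 -1.89098567e-03 -9.99998161e-01]] [-0.5971295  -0.31064212 -1.11112943] 1.0013731113770081
```

View pics/top0.png

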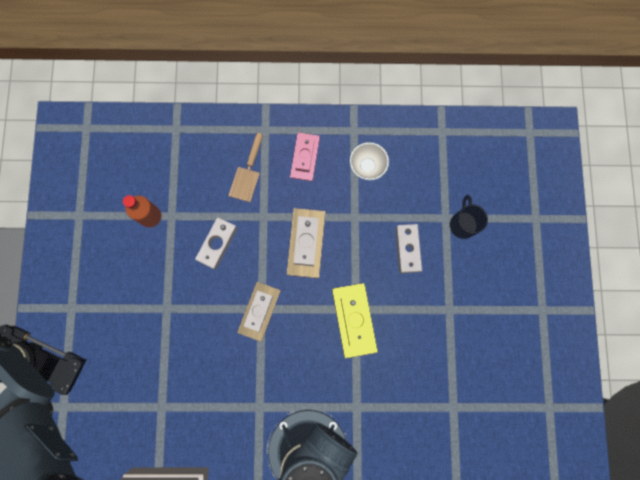

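View pics/side0.png

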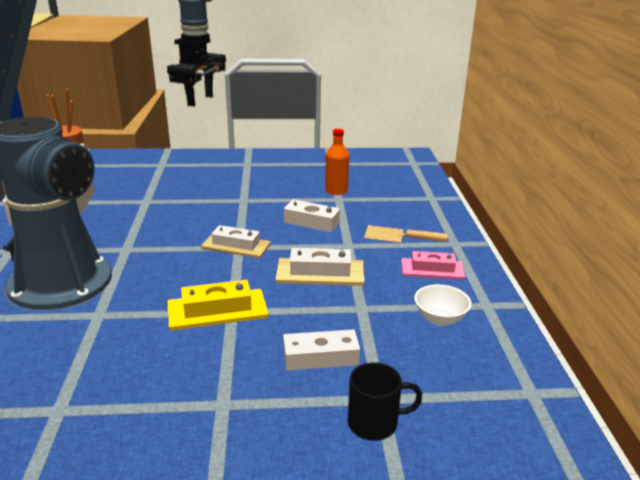

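The base could be pink (305,157), yellow (355,320), small white (259,311) or large white (306,243). By the description I choose the large white one. The block at (216,243) has dowels, so it is the belly. The one at (409,248) has three holes and is the cap. Next I check all three in a close crop and measure them.

```bash
python3 - <<'E'
from h import *
c=load('top'); P=cloud(c); im=c['color']; hsv=cv2.cvtColor(im,cv2.COLOR_BGR2HSV)
tiles=[]
for n,(u,v),h in(('base',(306,243),.048),('belly',(216,243),.04),('cap',(409,248),.036)):
    t=cv2.resize(im[v-40:v+40,u-33:u+33],None,fx=4,fy=4,interpolation=cv2.INTER_CUBIC)
    tiles.append(t)
    m=np.zeros((480,640),np.uint8); m[v-40:v+40,u-36:u+36]=1
    z=P[...,2]; m&=((z>h-.008)&(z<h+.02)&(hsv[...,1]<70)&(hsv[...,2]>60)).astype(np.uint8)
    cs,_=cv2.findContours(m,cv2.RETR_EXTERNAL,cv2.CHAIN_APPROX_NONE); k=max(cs,key=cv2.contourArea)
    pts=np.array([at(c,a,b,h)[:2] for a,b in k[:,0]],np.float32)
    r=cv2.minAreaRect(pts*1000); print(n,r, 'z med',np.median(z[m>0]),'px',cv2.minAreaRect(k))
cv2.imwrite('pics/crop.png',np.hstack(tiles))
E
```

```text
base ((556.3803100585938, 10.195398330688477), (55.91306686401367, 131.14230346679688), 84.63289642333984) z med 0.04800749642305708 px ((305.49505615234375, 240.0494842529297), (20.497764587402344, 47.36376953125), 5.710592269897461)
belly ((550.3859252929688, 257.1475524902344), (57.940093994140625, 129.60568237304688), 64.28511810302734) z med 0.040191971173416365 px ((215.1121063232422, 242.0587158203125), (21.00686264038086, 47.75053787231445), 27.645973205566406)
cap ((539.2855224609375, -273.8605041503906), (130.4202117919922, 58.148685455322266), 3.697591543197632) z med 0.035481726541121195 px ((408.5989074707031, 247.5382080078125), (47.072715759277344, 21.00021743774414), 84.5596694946289)
```

View pics/crop.png

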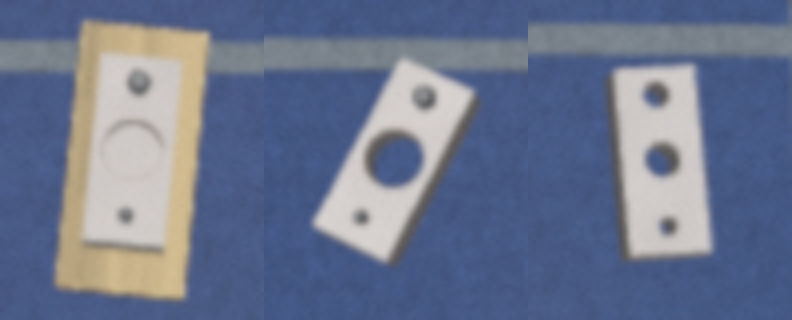

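The crop shows all three with the thick dowel or wide hole at the upper end: base (138,82), belly (425,97), cap (656,94). Sizes come out right at 130 x 56. I refine the poses subpixel, using brightness to drop the darker walls.

```bash
cat >> h.py <<'E'
def rect(c,u,v,h,w=40,S=8,thr=160,sat=45,dbg=None):
    "min-area rect of white top face at height h near pixel u,v"
    roi=c['color'][v-w:v+w,u-w:u+w]; b=cv2.resize(roi,None,fx=S,fy=S,interpolation=cv2.INTER_CUBIC)
    H=cv2.cvtColor(b,cv2.COLOR_BGR2HSV); m=((H[...,1]<sat)&(H[...,2]>thr)).astype(np.uint8)
    m=cv2.morphologyEx(m,cv2.MORPH_OPEN,np.ones((33,33)))
    n,l,st,ce=cv2.connectedComponentsWithStats(m); i=1+np.argmin(np.hypot(*(ce[1:]-w*S).T)+1e4*(st[1:,4]<5000)); m=(l==i).astype(np.uint8)
    cs,_=cv2.findContours(m,cv2.RETR_EXTERNAL,cv2.CHAIN_APPROX_NONE); k=max(cs,key=cv2.contourArea)
    q=np.array([at(c,(a+.5)/S-.5+u-w,(d+.5)/S-.5+v-w,h)[:2] for a,d in k[:,0]],np.float32)
    r=cv2.minAreaRect(q*1000); (x,y),(p,s),a=r
    if dbg: cv2.drawContours(b,[k],-1,(0,0,255),1); cv2.imwrite('pics/'+dbg,b)
    a=a if p>s else a-90
    return np.round([x,y,max(p,s),min(p,s),(a+90)%180-90],2)
E
python3 - <<'E'
from h import *
c=load('top')
for n,(u,v),h in(('base',(306,240),.048),('belly',(216,243),.04),('cap',(409,248),.036)):
    print(n,[rect(c,u,v,h,thr=t).tolist() for t in(140,160,175)])
c=load('side')
for n,(u,v),h in(('base',(320,255),.048),('belly',(312,210),.04),('cap',(321,340),.036)):
    print(n,[rect(c,u,v,h,w=50,thr=t).tolist() for t in(170,195,210)], c['color'][v-3:v+4:3,u].tolist())
E
```

```text
base [[555.18, 10.08, 133.53, 57.39, -5.4], [556.37, 9.93, 131.28, 57.41, -5.14], [556.9, 9.88, 130.21, 57.41, -5.14]]
belly [[517.61, 273.15, 62.29, 58.55, -25.68], [584.11, 241.86, 57.59, 57.44, 64.49], [584.93, 241.15, 55.6, 52.99, 64.84]]
cap [[538.96, -275.36, 132.3, 58.4, 3.61], [539.28, -275.68, 130.95, 57.06, 3.58], [539.13, -275.39, 128.5, 55.07, 3.63]]
base [[558.73, 22.9, 140.29, 93.03, -2.73], [554.3, 11.52, 132.81, 62.91, -5.45], [554.15, 10.96, 131.28, 58.83, -5.45]] [[122, 138, 154], [158, 175, 188], [237, 244, 248]]
belly [[514.31, 276.89, 78.25, 61.5, 87.12], [583.41, 242.02, 64.19, 54.64, 69.38], [572.15, 245.98, 60.7, 21.93, 86.56]] [[119, 134, 150], [124, 139, 153], [210, 226, 232]]
cap [[536.27, -275.68, 132.42, 61.02, 3.59], [536.6, -274.9, 131.67, 59.49, 3.6], [536.57, -274.8, 130.77, 58.09, 3.56]] [[194, 210, 220], [117, 131, 146], [116, 131, 146]]
```

```bash
sed -i 's/(33,33)/(15,15)/' h.py; python3 - <<'E'
from h import *
c=load('top'); print([rect(c,216,243,.04,thr=t).tolist() for t in(140,160,170)])
c=load('side');print([rect(c,312,210,.04,w=50,thr=t).tolist() for t in(180,190,200)])
E
```

```text
[[552.64, 256.82, 139.81, 60.82, -24.63], [550.4, 257.97, 132.25, 57.89, -25.67], [550.47, 257.84, 130.79, 56.5, -25.7]]
[[547.75, 260.7, 136.19, 72.11, -24.04], [547.55, 260.37, 135.19, 66.22, -25.74], [547.61, 259.98, 133.82, 63.54, -25.75]]
```

```bash
cat >> h.py <<'E'
from scipy.spatial.transform import Rotation as Ro
def to(x,y,z,yaw,p=None,R=None):
    "mm + deg (direction of tool y): shift and turn in drive units"
    s=read_state(); p=np.array(s['position']); R=np.array(s['tcp_rot'])
    a=np.radians(yaw); ty=np.array([np.cos(a),np.sin(a),0]); tz=np.array([0,0,-1.]); T=np.stack([np.cross(ty,tz),ty,tz],1)
    d=R.T@(np.array([x,y,z])/1000-p)/.12; r=Ro.from_matrix(R.T@T).as_rotvec()/1.5
    print('t',round(s['time_s'],2),'p',(p*1000).round(1),'yaw',np.degrees(np.arctan2(R[1,1],R[0,1])).round(2),'tilt',R[:2,2].round(4),'F',np.round(s['force'],1),'M',np.round(s['moment'],2),'open',round(s['opening']*87,1),'g',np.round(s['grasp_force'],1))
    print('shift',d.round(3),'turn',r.round(4))
E
python3 -c "
from h import *
to(549,258.7,150,64.3)"
```

```text
t 0.1 p [253.2 570.7 221.7] yaw 66.06 tilt [-0.0011 -0.0016] F [-0.6 -0.3 -1.1] M [-0.04 -0.05 -0.04] open 87.1 g 0.0
shift [-3.308 -1.375  0.599] turn [-0.0013 -0.0002  0.0205]
```

Emit:
drive_tool(steps=[[87, -0.4, -0.16, 0, 0, 0, 0.02], [87, -0.75, -0.32, 0, 0, 0, 0.02], [87, -1, -0.42, 0, 0, 0, 0.02]])

```text
time_s: 0.4
position: [0.3437, 0.4743, 0.222]
tcp_rot: [[-0.901, 0.433, -0.001], [0.433, 0.901, -0.002], [-0.0, -0.002, -1.0]]
force: [0.5, 0.4, -0.0]
opening: 1.001
grasp_force: 0.0
```

Emit:
drive_tool(steps=[[87, -0.38, -0.16, 0.1, 0, 0, 0], [87, -0.75, -0.32, 0.2, 0, 0, 0], [87, -1, -0.42, 0.25, 0, 0, 0]])

```text
time_s: 0.7
position: [0.4301, 0.3763, 0.1913]
tcp_rot: [[-0.901, 0.434, -0.002], [0.434, 0.901, -0.002], [0.001, -0.002, -1.0]]
force: [-0.2, 0.3, -0.2]
opening: 1.003
grasp_force: 0.0
```

Emit:
drive_tool(steps=[[87, -0.38, -0.16, 0.1, 0, 0, 0], [87, -0.75, -0.32, 0.2, 0, 0, 0], [87, -1, -0.42, 0.25, 0, 0, 0], [87, -1, -0.42, 0.25, 0, 0, 0]])

```text
time_s: 1.1
position: [0.5183, 0.278, 0.1611]
tcp_rot: [[-0.899, 0.438, -0.0], [0.438, 0.899, -0.001], [-0.0, -0.001, -1.0]]
force: [-0.8, 0.4, -0.5]
opening: 1.0
grasp_force: 0.0
```

```bash
python3 -c "
from h import *
to(549,258.7,60,64.3)"
```

```text
t 1.1 p [518.3 278.  161.1] yaw 64.03 tilt [-0.0002 -0.0014] F [-0.8  0.4 -0.5] M [0.02 0.01 0.06] open 87.0 g 0.0
shift [-0.3   -0.032  0.843] turn [-0.0009  0.0003 -0.0031]
```

Emit:
drive_tool(steps=[[87, -0.3, -0.03, 0, 0, 0, -0.003], [87, -0.3, -0.03, 0.35, 0, 0, -0.003], [87, -0.3, -0.03, 0.6, 0, 0, -0.003], [87, -0.3, -0.03, 0.75, 0, 0, -0.003], [87, -0.3, -0.03, 0.75, 0, 0, -0.003]])

```text
time_s: 1.6
position: [0.5433, 0.2627, 0.0696]
tcp_rot: [[-0.903, 0.429, -0.007], [0.429, 0.904, -0.002], [0.006, -0.005, -1.0]]
force: [0.1, -0.8, -0.0]
opening: 0.995
grasp_force: 0.0
```

```bash
python3 -c "
from h import *
to(549,258.7,8,64.3)
c=cap('side','s1.png'); 
cv2.imwrite('pics/s1c.png',cv2.resize(c['color'][120:260,220:400],None,fx=4,fy=4,interpolation=cv2.INTER_CUBIC))"
```

```text
t 1.6 p [543.3 262.7  69.6] yaw 64.62 tilt [-0.0072 -0.0017] F [ 0.1 -0.8 -0. ] M [-0.02  0.   -0.03] open 86.6 g 0.0
shift [-0.06  -0.008  0.513] turn [-0.0031 -0.0038  0.0038]
```

View pics/s1c.png

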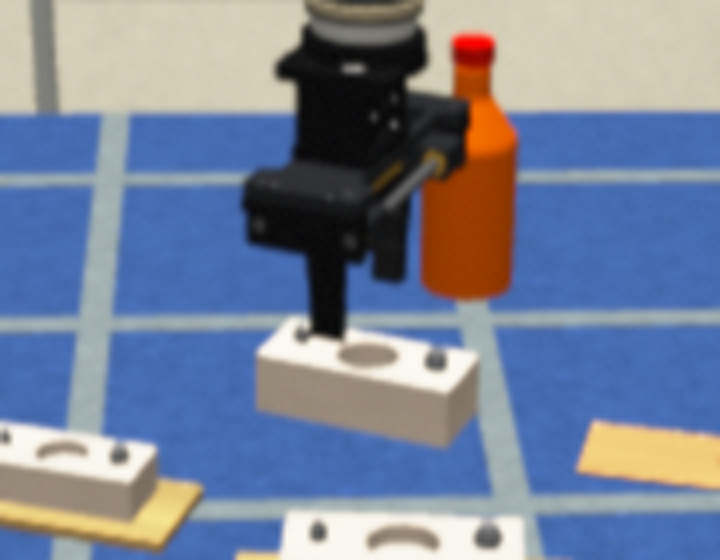

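The gripper hangs just above the belly with its near finger tip at crop (327,335). The bottle is well behind it.

```bash
python3 -c "
from h import *
to(549,258.7,8,64.3)"
```

```text
t 1.65 p [544.7 263.2  71.3] yaw 64.64 tilt [-0.0037 -0.0008] F [-0.5  1.5 -0.2] M [-0.    0.01  0.01] open 87.2 g 0.0
shift [-0.05  -0.017  0.527] turn [-0.0015 -0.002   0.0039]
```

Emit:
drive_tool(steps=[[87, -0.05, -0.017, 0, 0, -0.001, 0.003], [87, -0.05, -0.017, 0, 0, -0.001, 0.003], [87, -0.05, -0.017, 0, 0, -0.001, 0.003]])

```text
time_s: 1.95
position: [0.5519, 0.2587, 0.074]
tcp_rot: [[-0.901, 0.433, 0.004], [0.433, 0.901, 0.0], [-0.004, 0.002, -1.0]]
force: [-0.4, 0.5, -0.1]
opening: 1.0
grasp_force: 0.0
```

```bash
python3 -c "
from h import *
to(549,258.7,8,64.3)"
```

```text
t 1.95 p [551.9 258.7  74. ] yaw 64.33 tilt [0.004  0.0001] F [-0.4  0.5 -0.1] M [-0.03 -0.02  0.01] open 87.0 g 0.0
shift [ 0.024 -0.011  0.55 ] turn [0.0012 0.0024 0.0003]
```

```bash
python3 -c "
from h import *
for i in range(8):
  optics.capture('top'); s=read_state(); print(np.round(np.array(s['position'])*1000,1),np.round(np.array(s['tcp_rot'])[:2,2],4))
to(549,258.7,8,64.3)"
```

```text
[551.6 258.6  73.8] [ 0.0034 -0.    ]
[551.4 258.6  73.5] [ 0.0029 -0.0002]
[551.2 258.6  73.3] [ 0.0025 -0.0003]
[551.1 258.5  73.1] [ 0.0022 -0.0004]
[550.9 258.5  72.9] [ 0.0018 -0.0005]
[550.9 258.5  72.8] [ 0.0016 -0.0006]
[550.9 258.5  72.7] [ 0.0015 -0.0006]
[550.9 258.5  72.6] [ 0.0014 -0.0006]
t 2.35 p [550.9 258.5  72.6] yaw 64.34 tilt [ 0.0014 -0.0006] F [-0.1  0.4 -0.4] M [-0.02 -0.01  0.01] open 87.4 g 0.0
shift [ 0.016 -0.005  0.539] turn [0.     0.001  0.0005]
```

Emit:
drive_tool(steps=[[87, 0.016, 0, 0.2, 0, 0, 0], [87, 0.016, 0, 0.35, 0, 0, 0], [87, 0.016, 0, 0.45, 0, 0, 0], [87, 0.016, 0, 0.53, 0, 0, 0], [87, 0.016, 0, 0.53, 0, 0, 0], [87, 0.016, 0, 0.53, 0, 0, 0], [87, 0.016, 0, 0.53, 0, 0, 0], [87, 0.016, 0, 0.53, 0, 0, 0]])

```text
time_s: 3.15
position: [0.5499, 0.2594, 0.0097]
tcp_rot: [[-0.901, 0.433, 0.003], [0.433, 0.901, -0.0], [-0.003, 0.001, -1.0]]
force: [-1.1, 0.2, 0.2]
opening: 0.997
grasp_force: 0.0
```

```bash
python3 -c "
from h import *
to(549,258.7,8,64.3)"
```

```text
t 3.15 p [549.9 259.4   9.7] yaw 64.34 tilt [ 0.0028 -0.0002] F [-1.1  0.2  0.2] M [-0.04  0.01 -0.01] open 86.8 g 0.0
shift [ 0.004 -0.008  0.015] turn [0.0007 0.0018 0.0005]
```

Good. Close the fingers.

Emit:
drive_tool(steps=[[60, 0.005, -0.005, 0, 0, 0, 0], [50, 0.005, -0.005, 0, 0, 0, 0], [40, 0.005, -0.005, 0, 0, 0, 0], [40, 0.005, -0.005, 0, 0, 0, 0], [40, 0.005, -0.005, 0, 0, 0, 0], [40, 0.005, -0.005, 0, 0, 0, 0], [40, 0.005, -0.005, 0, 0, 0, 0], [40, 0.005, -0.005, 0, 0, 0, 0]])

```text
time_s: 3.95
position: [0.5481, 0.2587, 0.009]
tcp_rot: [[-0.902, 0.433, 0.001], [0.433, 0.902, -0.001], [-0.001, -0.001, -1.0]]
force: [-0.7, -2.9, 2.2]
opening: 0.638
grasp_force: 30.0
```

```bash
python3 -c "
from h import *
to(549,258.7,120,64.3)"
```

```text
t 3.95 p [548.1 258.7   9. ] yaw 64.36 tilt [ 0.0006 -0.0012] F [-0.7 -2.9  2.2] M [-0.48  0.17  0.04] open 55.5 g 30.0
shift [-0.007  0.003 -0.925] turn [-0.0006  0.0007  0.0007]
```

Emit:
drive_tool(steps=[[40, 0, 0, -0.15, 0, 0, 0], [40, 0, 0, -0.4, 0, 0, 0], [40, 0, 0, -0.7, 0, 0, 0], [40, 0, 0, -1, 0, 0, 0], [40, 0, 0, -1, 0, 0, 0], [40, 0, 0, -1, 0, 0, 0]])

```text
time_s: 4.55
position: [0.5484, 0.2593, 0.1292]
tcp_rot: [[-0.901, 0.433, 0.003], [0.433, 0.901, 0.0], [-0.002, 0.001, -1.0]]
force: [-0.2, 0.6, -2.9]
opening: 0.644
grasp_force: 30.0
```

```bash
python3 -c "
from h import *
to(555.3,10.5,125,84.7)"
```

```text
t 4.55 p [548.4 259.3 129.2] yaw 64.34 tilt [0.0026 0.0001] F [-0.2  0.6 -2.9] M [-0.02  0.08 -0.01] open 56.0 g 30.0
shift [-0.949 -1.844  0.035] turn [ 0.0005  0.0017 -0.2369]
```

Emit:
drive_tool(steps=[[40, -0.12, -0.23, 0, 0, 0, -0.04], [40, -0.24, -0.46, 0, 0, 0, -0.08], [40, -0.36, -0.7, 0, 0, 0, -0.13], [40, -0.48, -0.92, 0, 0, 0, -0.18], [40, -0.48, -0.92, 0, 0, 0, -0.236], [40, -0.48, -0.92, 0, 0, 0, -0.236], [40, -0.48, -0.92, 0, 0, 0, -0.236]])

```text
time_s: 5.25
position: [0.5513, 0.1347, 0.1274]
tcp_rot: [[-0.995, 0.096, -0.002], [0.096, 0.995, -0.0], [0.002, -0.001, -1.0]]
force: [0.9, -0.4, -3.1]
opening: 0.639
grasp_force: 30.0
```

```bash
python3 -c "
from h import *
to(555.3,10.5,125,84.7)"
```

```text
t 5.25 p [551.3 134.7 127.4] yaw 84.51 tilt [-0.002  -0.0005] F [ 0.9 -0.4 -3.1] M [ 0.04  0.   -0.04] open 55.6 g 30.0
shift [-0.132 -1.027  0.021] turn [-0.0004 -0.0013 -0.0022]
```

Emit:
drive_tool(steps=[[40, -0.03, -0.25, 0, 0, 0, -0.002], [40, -0.07, -0.55, 0, 0, 0, -0.002], [40, -0.11, -0.85, 0, 0, 0, -0.002], [40, -0.13, -1, 0, 0, 0, -0.002], [40, -0.13, -1, 0, 0, 0, -0.002], [40, -0.13, -1, 0, 0, 0, -0.002], [40, -0.13, -1, 0, 0, 0, -0.002], [40, -0.13, -1, 0, 0, 0, -0.002]])

```text
time_s: 6.05
position: [0.5564, 0.0151, 0.1289]
tcp_rot: [[-0.996, 0.089, 0.001], [0.089, 0.996, -0.0], [-0.001, -0.0, -1.0]]
force: [-0.7, 0.0, -2.1]
opening: 0.643
grasp_force: 30.0
```

Emit:
drive_tool(steps=[[40, 0, 0, 0.15, 0, 0, 0], [40, 0, 0, 0.3, 0, 0, 0], [40, 0, 0, 0.35, 0, 0, 0], [40, 0, 0, 0.35, 0, 0, 0], [40, 0, 0, 0.35, 0, 0, 0], [40, 0, 0, 0.35, 0, 0, 0], [40, 0, 0, 0.35, 0, 0, 0], [40, 0, 0, 0.35, 0, 0, 0]])

```text
time_s: 6.85
position: [0.5571, 0.0135, 0.0877]
tcp_rot: [[-0.996, 0.091, 0.002], [0.091, 0.996, -0.001], [-0.003, -0.001, -1.0]]
force: [0.1, 0.9, -1.3]
opening: 0.637
grasp_force: 30.0
```

```bash
python3 -c "
from h import *
to(555.3,10.5,80,84.7)
for i in range(5): c=cap('side','s2.png')
to(555.3,10.5,80,84.7)
h=read_state()['position'][2]-.009+.04
print(h,[rect(c,322,230,h,w=60,thr=t).tolist() for t in(190,205,215)])
cv2.imwrite('pics/s2c.png',cv2.resize(c['color'][160:300,230:410],None,fx=4,fy=4,interpolation=cv2.INTER_CUBIC))
c=cap('top','t2.png');cv2.imwrite('pics/t2c.png',cv2.resize(c['color'][190:290,250:370],None,fx=6,fy=6,interpolation=cv2.INTER_CUBIC))"
```

```text
t 6.85 p [557.1  13.5  87.7] yaw 84.79 tilt [ 0.0025 -0.0009] F [ 0.1  0.9 -1.3] M [ 0.01 -0.05  0.03] open 55.4 g 30.0
shift [ 0.013 -0.026  0.064] turn [-0.0004  0.0017  0.0011]
t 7.1 p [556.8  13.6  87.2] yaw 84.79 tilt [ 0.0015 -0.0007] F [-0.2 -0.2 -1.7] M [ 0.05 -0.04  0.02] open 55.6 g 30.0
shift [ 0.01  -0.026  0.06 ] turn [-0.0004  0.001   0.0011]
0.11823073059406597 [[517.31, 19.39, 63.67, 52.79, 85.8], [517.45, 19.87, 62.19, 52.29, 85.04], [595.37, 12.12, 59.04, 55.03, 84.54]]
```

View pics/s2c.png

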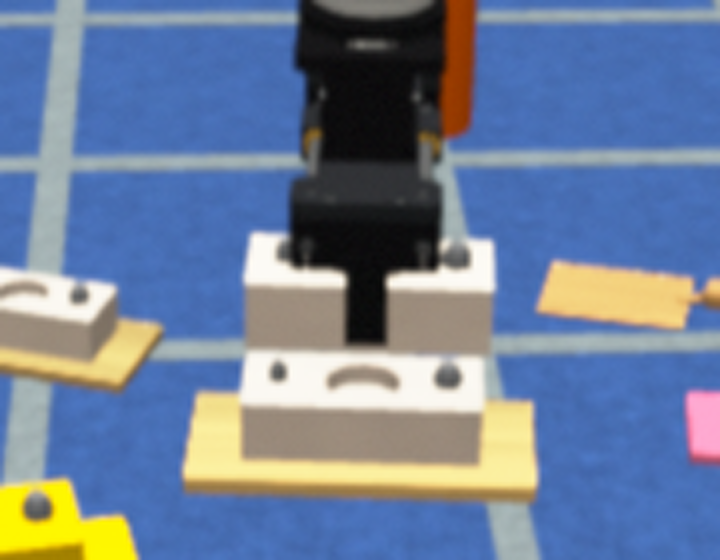

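The belly hangs level over the base. Its front top corners are at crop (245,287) and (494,271), and the base's are at about (242,411) and (482,404). I check that these agree along x.

```bash
python3 -c "
from h import *
c=load('side'); f=lambda u,v,h: (at(c,230+(u+.5)/4-.5,160+(v+.5)/4-.5,h)*1000).round(1)
for h,q in((.118,((245,287),(494,271),(250,235),(493,240))),(.048,((242,411),(482,404),(245,352),(484,355)))): print([f(a,b,h) for a,b in q])
c=load('top');
im=cv2.resize(c['color'][190:290,250:370],None,fx=6,fy=6,interpolation=cv2.INTER_CUBIC);cv2.imwrite('pics/t2c.png',im)"
```

```text
[array([490. ,  -9.9, 118. ]), array([622.2,   3.5, 118. ]), array([494.1,  49.9, 118. ]), array([625.7,  39.6, 118. ])]
[array([487.7, -18.8,  48. ]), array([616.5, -16.6,  48. ]), array([490.7,  44.6,  48. ]), array([623.2,  36.3,  48. ])]
```

View pics/t2c.png

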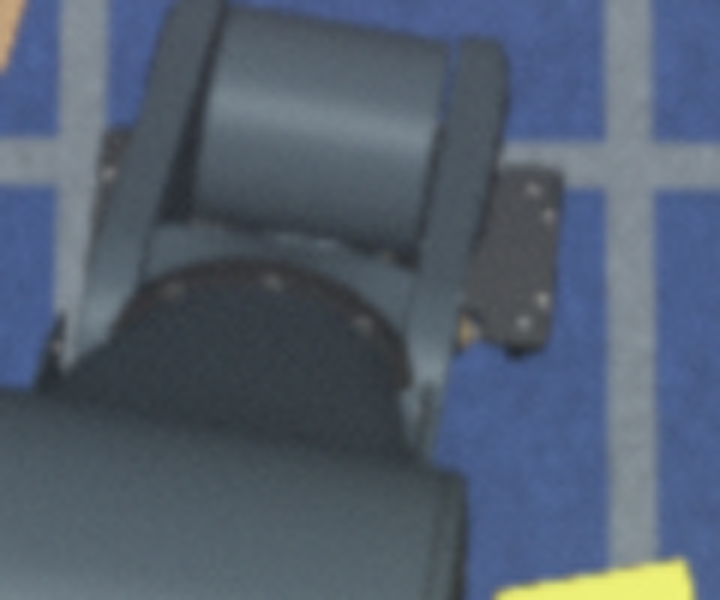

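The arm hides the top view here. I rely on the side view, which puts x about 1 mm lower than the target I had, and move into line just above the dowels.

Emit:
drive_tool(steps=[[40, 0.018, -0.026, 0, 0, 0, 0], [40, 0.018, -0.026, 0.06, 0, 0, 0], [40, 0.018, -0.026, 0.12, 0, 0, 0], [40, 0.018, -0.026, 0.12, 0, 0, 0], [40, 0.018, -0.026, 0.12, 0, 0, 0], [40, 0.018, -0.026, 0.12, 0, 0, 0], [40, 0.018, -0.026, 0.12, 0, 0, 0], [40, 0.018, -0.026, 0.12, 0, 0, 0]])

```text
time_s: 7.95
position: [0.5545, 0.0107, 0.0729]
tcp_rot: [[-0.996, 0.091, 0.002], [0.091, 0.996, -0.001], [-0.002, -0.001, -1.0]]
force: [-1.2, -0.0, -2.9]
opening: 0.641
grasp_force: 30.0
```

```bash
python3 -c "
from h import *
for i in range(5): c=cap('side')
to(554.7,10.5,64,84.7)
"
```

```text
t 8.2 p [554.4  10.7  72.8] yaw 84.8 tilt [ 0.0015 -0.0007] F [-0.4 -0.4 -2.6] M [ 0.05 -0.02  0.01] open 55.7 g 30.0
shift [-0.002 -0.001  0.074] turn [-0.0004  0.0011  0.0012]
```

Emit:
drive_tool(steps=[[40, 0, 0, 0.02, 0, 0, 0], [40, 0, 0, 0.035, 0, 0, 0], [40, 0, 0, 0.05, 0, 0, 0], [40, 0, 0, 0.06, 0, 0, 0], [40, 0, 0, 0.06, 0, 0, 0], [40, 0, 0, 0.06, 0, 0, 0]])

```text
time_s: 8.8
position: [0.5543, 0.0107, 0.0654]
tcp_rot: [[-0.996, 0.091, 0.001], [0.091, 0.996, -0.001], [-0.001, -0.0, -1.0]]
force: [0.1, 1.0, -2.7]
opening: 0.646
grasp_force: 30.0
```

```bash
python3 -c "
from h import *
to(554.7,10.5,64,84.7)
"
```

```text
t 8.8 p [554.3  10.7  65.4] yaw 84.8 tilt [ 0.0012 -0.0006] F [ 0.1  1.  -2.7] M [0.07 0.   0.02] open 56.2 g 30.0
shift [-0.003 -0.001  0.012] turn [-0.0003  0.0008  0.0011]
```

Emit:
drive_tool(steps=[[40, 0, 0, 0.012, 0, 0, 0], [40, 0, 0, 0.024, 0, 0, 0], [40, 0, 0, 0.034, 0, 0, 0], [40, 0, 0, 0.034, 0, 0, 0]])

```text
time_s: 9.2
position: [0.5543, 0.0104, 0.0613]
tcp_rot: [[-0.996, 0.091, 0.001], [0.091, 0.996, -0.001], [-0.001, -0.001, -1.0]]
force: [-1.1, -3.3, -3.1]
opening: 0.644
grasp_force: 30.0
```

```bash
python3 -c "
from h import *
to(554.7,10.5,57,84.7)
"
```

```text
t 9.2 p [554.3  10.4  61.3] yaw 84.8 tilt [ 0.0012 -0.001 ] F [-1.1 -3.3 -3.1] M [-0.35  0.08 -0.09] open 56.0 g 30.0
shift [-0.003  0.001  0.036] turn [-0.0006  0.0008  0.0012]
```

Emit:
drive_tool(steps=[[40, 0, -0.01, 0, 0, 0, 0], [40, 0, -0.01, 0.008, 0, 0, 0], [40, 0, -0.01, 0.016, 0, 0, 0], [40, 0, -0.01, 0.016, 0, 0, 0]])

```text
time_s: 9.6
position: [0.5541, 0.0097, 0.0593]
tcp_rot: [[-0.996, 0.091, 0.001], [0.091, 0.996, -0.0], [-0.001, -0.0, -1.0]]
force: [0.0, -0.3, -2.4]
opening: 0.643
grasp_force: 30.0
```

```bash
python3 -c "
from h import *
to(554.7,10.5,57,84.7)
"
```

```text
t 9.6 p [554.1   9.7  59.3] yaw 84.8 tilt [ 0.001  -0.0004] F [ 0.  -0.3 -2.4] M [ 0.04 -0.03 -0.01] open 55.9 g 30.0
shift [-0.004  0.007  0.02 ] turn [-0.0002  0.0007  0.0011]
```

Free now. Down the last 2–3 mm gently.

Emit:
drive_tool(steps=[[40, 0, 0, 0.006, 0, 0, 0], [40, 0, 0, 0.012, 0, 0, 0], [40, 0, 0, 0.018, 0, 0, 0], [40, 0, 0, 0.022, 0, 0, 0], [40, 0, 0, 0.022, 0, 0, 0]])

```text
time_s: 10.1
position: [0.5543, 0.0095, 0.057]
tcp_rot: [[-0.996, 0.091, 0.001], [0.091, 0.996, -0.001], [-0.001, -0.001, -1.0]]
force: [-0.4, 0.4, -1.2]
opening: 0.645
grasp_force: 30.0
```

```bash
python3 -c "
from h import *
to(554.7,10.5,57,84.7)
"
```

```text
t 10.1 p [554.3   9.5  57. ] yaw 84.8 tilt [ 0.0013 -0.0007] F [-0.4  0.4 -1.2] M [ 0.05  0.1  -0.  ] open 56.1 g 30.0
shift [-0.003  0.009 -0.   ] turn [-0.0004  0.0009  0.0011]
```

Emit:
drive_tool(steps=[[40, 0, 0, 0.006, 0, 0, 0], [40, 0, 0, 0.012, 0, 0, 0], [40, 0, 0, 0.012, 0, 0, 0]])

```text
time_s: 10.4
position: [0.5543, 0.0095, 0.0569]
tcp_rot: [[-0.996, 0.09, 0.002], [0.09, 0.996, -0.001], [-0.002, -0.001, -1.0]]
force: [-1.8, 0.8, 8.9]
opening: 0.643
grasp_force: 30.0
```

```bash
python3 -c "
from h import *
to(554.7,10.5,57,84.7)
"
```

```text
t 10.4 p [554.3   9.5  56.9] yaw 84.81 tilt [ 0.0018 -0.0009] F [-1.8  0.8  8.9] M [-0.1   0.51  0.  ] open 55.9 g 30.0
shift [-0.003  0.008 -0.001] turn [-0.0005  0.0013  0.0013]
```

Seated at 48 mm with solid contact. Release and lift.

Emit:
drive_tool(steps=[[40, 0, 0, -0.01, 0, 0, 0], [60, 0, 0, -0.01, 0, 0, 0], [75, 0, 0, -0.01, 0, 0, 0], [87, 0, 0, -0.01, 0, 0, 0], [87, 0, 0, -0.01, 0, 0, 0], [87, 0, 0, -0.01, 0, 0, 0]])

```text
time_s: 11.0
position: [0.5543, 0.0095, 0.0565]
tcp_rot: [[-0.996, 0.091, 0.001], [0.091, 0.996, -0.001], [-0.001, -0.001, -1.0]]
force: [0.8, 0.2, -0.6]
opening: 0.956
grasp_force: 0.0
```

Emit:
drive_tool(steps=[[87, 0, 0, -0.1, 0, 0, 0], [87, 0, 0, -0.4, 0, 0, 0], [87, 0, 0, -0.7, 0, 0, 0], [87, 0, 0, -1, 0, 0, 0], [87, 0, 0, -1, 0, 0, 0], [87, 0, 0, -1, 0, 0, 0]])

```text
time_s: 11.6
position: [0.5545, 0.0096, 0.1782]
tcp_rot: [[-0.996, 0.091, 0.004], [0.091, 0.996, -0.001], [-0.004, -0.001, -1.0]]
force: [-0.4, -0.0, -0.2]
opening: 0.997
grasp_force: 0.0
```

```bash
python3 -c "
from h import *
to(538,-275.1,170,93.6)
c=cap('side','s3.png'); print([rect(c,318,240,.088,w=50,thr=t).tolist() for t in(195,210)])
print([rect(c,321,340,.036,w=50,thr=t).tolist() for t in(195,210)])
"
```

```text
t 11.6 p [554.5   9.6 178.2] yaw 84.8 tilt [ 0.0042 -0.0011] F [-0.4 -0.  -0.2] M [-0.01  0.02  0.03] open 86.7 g 0.0
shift [-0.077 -2.375  0.07 ] turn [-0.0007  0.0028 -0.1024]
[[554.83, 11.4, 132.69, 64.32, -4.16], [554.81, 11.75, 132.19, 61.06, -5.14]]
[[536.48, -275.07, 132.05, 59.93, 3.67], [536.7, -274.83, 131.29, 58.71, 3.57]]
```

View pics/s3.png

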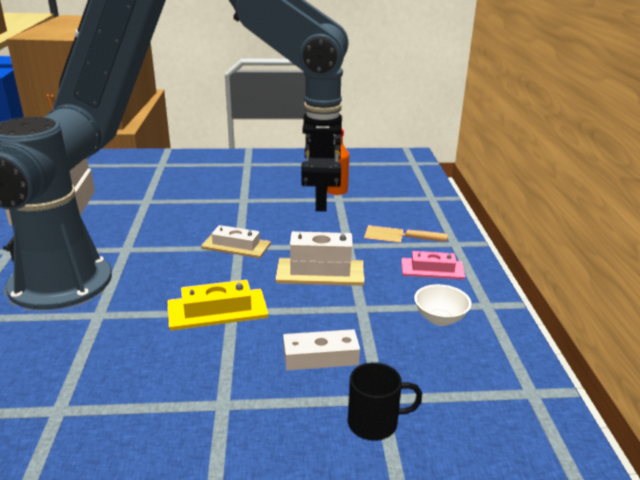

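The belly sits squarely on the base at (320,255), and everything else is untouched. The mug stands close to the cap, so I measure its clearance from the gripper body.

```bash
python3 -c "
from h import *
c=load('side');P=cloud(c).reshape(480,640,3)[355:445,340:430].reshape(-1,3)
m=P[(P[:,2]>.06)&(P[:,2]<.1)]; print(m.min(0),m.max(0)); h=m[m[:,2]>.084]; print(h[:,:2].min(0),h[:,:2].max(0))
for a in np.arange(.5,.66,.02):
  q=m[abs(m[:,0]-a)<.01]; print(round(a,2),len(q), q[:,1].max() if len(q) else '')
"
```

```text
[ 0.56810109 -0.48335388  0.0600137 ] [ 0.68162482 -0.40047197  0.09490952]
[ 0.56870375 -0.48144658] [ 0.64784735 -0.40047197]
0.5 0 
0.52 0 
0.54 0 
0.56 43 -0.4315320072110932
0.58 439 -0.40544777658339903
0.6 438 -0.40047196803215634
0.62 427 -0.4013673032810604
0.64 384 -0.4097384515580821
0.66 83 -0.43398052492944883
```

The mug's edge is at y = -0.40 and the body reaches only -0.37, so it clears.

Emit:
drive_tool(steps=[[87, -0.02, -0.25, 0, 0, 0, -0.03], [87, -0.02, -0.5, 0, 0, 0, -0.06], [87, -0.03, -0.75, 0, 0, 0, -0.1], [87, -0.03, -1, 0, 0, 0, -0.1], [87, -0.03, -1, 0, 0, 0, -0.1]])

```text
time_s: 12.15
position: [0.546, -0.1134, 0.175]
tcp_rot: [[-0.998, -0.055, -0.001], [-0.055, 0.998, -0.001], [0.001, -0.001, -1.0]]
force: [0.1, -0.1, 0.6]
opening: 1.0
grasp_force: 0.0
```

Emit:
drive_tool(steps=[[87, 0, -0.3, 0, 0, 0, 0], [87, 0, -0.6, 0.1, 0, 0, 0], [87, 0, -0.85, 0.15, 0, 0, 0], [87, 0, -1, 0.2, 0, 0, 0], [87, 0, -1, 0.2, 0, 0, 0], [87, 0, -1, 0.2, 0, 0, 0]])

```text
time_s: 12.75
position: [0.5532, -0.2287, 0.1518]
tcp_rot: [[-0.998, -0.059, -0.001], [-0.059, 0.998, 0.002], [0.001, 0.002, -1.0]]
force: [0.3, -0.1, 0.3]
opening: 1.001
grasp_force: 0.0
```

```bash
python3 -c "
from h import *
to(537.5,-275.5,70,93.6)
"
```

```text
t 12.75 p [ 553.2 -228.7  151.8] yaw 93.37 tilt [-0.0009  0.0017] F [ 0.3 -0.1  0.3] M [ 0.05  0.05 -0.02] open 87.1 g 0.0
shift [ 0.153 -0.383  0.681] turn [ 0.0012 -0.0005 -0.0027]
```

Emit:
drive_tool(steps=[[87, 0.07, -0.2, 0.1, 0, 0, -0.003], [87, 0.15, -0.38, 0.3, 0, 0, -0.003], [87, 0.15, -0.38, 0.5, 0, 0, -0.003], [87, 0.15, -0.38, 0.65, 0, 0, -0.003], [87, 0.15, -0.38, 0.65, 0, 0, -0.003], [87, 0.15, -0.38, 0.65, 0, 0, -0.003], [87, 0.15, -0.38, 0.65, 0, 0, -0.003], [87, 0.15, -0.38, 0.65, 0, 0, -0.003]])

```text
time_s: 13.55
position: [0.5397, -0.2766, 0.0762]
tcp_rot: [[-0.998, -0.064, 0.003], [-0.064, 0.998, -0.002], [-0.003, -0.002, -1.0]]
force: [0.5, 0.4, 0.2]
opening: 0.999
grasp_force: 0.0
```

```bash
python3 -c "
from h import *
for i in range(4): optics.capture('side')
to(537.5,-275.5,6,93.6)
"
```

```text
t 13.75 p [ 539.1 -276.8   75.5] yaw 93.65 tilt [ 0.0022 -0.0013] F [-0.1 -0.6  0.6] M [ 0.06  0.   -0.05] open 87.2 g 0.0
shift [0.014 0.013 0.579] turn [-0.001   0.0014  0.0006]
```

Emit:
drive_tool(steps=[[87, 0.012, 0.012, 0.2, 0, 0, 0], [87, 0.012, 0.012, 0.35, 0, 0, 0], [87, 0.012, 0.012, 0.45, 0, 0, 0], [87, 0.012, 0.012, 0.55, 0, 0, 0], [87, 0.012, 0.012, 0.55, 0, 0, 0], [87, 0.012, 0.012, 0.55, 0, 0, 0], [87, 0.012, 0.012, 0.55, 0, 0, 0], [87, 0.012, 0.012, 0.55, 0, 0, 0]])

```text
time_s: 14.55
position: [0.5379, -0.2758, 0.0096]
tcp_rot: [[-0.998, -0.064, 0.003], [-0.064, 0.998, -0.002], [-0.003, -0.002, -1.0]]
force: [0.4, -0.1, 0.1]
opening: 0.997
grasp_force: 0.0
```

```bash
python3 -c "
from h import *
for i in range(4): optics.capture('side')
to(537.5,-275.5,8,93.6)
"
```

```text
t 14.75 p [ 537.5 -275.5    9.2] yaw 93.65 tilt [ 0.002  -0.0011] F [0.4 0.3 0.3] M [ 0.06  0.01 -0.02] open 86.7 g 0.0
shift [0.   0.   0.01] turn [-0.0008  0.0013  0.0006]
```

Emit:
drive_tool(steps=[[60, 0, 0, 0.01, 0, 0, 0], [50, 0, 0, 0.01, 0, 0, 0], [40, 0, 0, 0.01, 0, 0, 0], [40, 0, 0, 0.01, 0, 0, 0], [40, 0, 0, 0.01, 0, 0, 0], [40, 0, 0, 0.01, 0, 0, 0], [40, 0, 0, 0.01, 0, 0, 0], [40, 0, 0, 0.01, 0, 0, 0]])

```text
time_s: 15.55
position: [0.5374, -0.2756, 0.0076]
tcp_rot: [[-0.998, -0.064, 0.002], [-0.064, 0.998, -0.001], [-0.001, -0.001, -1.0]]
force: [-0.2, -1.2, -0.9]
opening: 0.639
grasp_force: 30.0
```

```bash
python3 -c "
from h import *
to(537.5,-275.5,8,93.6)
"
```

```text
t 15.55 p [ 537.4 -275.6    7.6] yaw 93.65 tilt [ 0.0015 -0.001 ] F [-0.2 -1.2 -0.9] M [-0.09  0.04  0.05] open 55.6 g 30.0
shift [-0.001  0.001 -0.003] turn [-0.0007  0.001   0.0006]
```

Emit:
drive_tool(steps=[[40, 0, 0, -0.15, 0, 0, 0], [40, 0, 0, -0.4, 0, 0, 0], [40, 0, 0, -0.7, 0, 0, 0], [40, 0, 0, -1, 0, 0, 0], [40, 0, 0, -1, 0, 0, 0]])

```text
time_s: 16.05
position: [0.5398, -0.277, 0.1322]
tcp_rot: [[-0.998, -0.064, 0.009], [-0.064, 0.998, -0.006], [-0.009, -0.007, -1.0]]
force: [1.7, -1.6, -3.5]
opening: 0.641
grasp_force: 30.0
```

Emit:
drive_tool(steps=[[40, -0.03, 0.2, -0.1, 0, 0, 0.02], [40, -0.05, 0.4, -0.2, 0, 0, 0.04], [40, -0.08, 0.7, -0.3, 0, 0, 0.06], [40, -0.11, 0.9, -0.4, 0, 0, 0.08], [40, -0.12, 1, -0.4, 0, 0, 0.1], [40, -0.12, 1, -0.4, 0, 0, 0.1], [40, -0.12, 1, -0.4, 0, 0, 0.1]])

```text
time_s: 16.75
position: [0.543, -0.1544, 0.1742]
tcp_rot: [[-0.996, 0.085, -0.001], [0.085, 0.996, 0.0], [0.001, -0.0, -1.0]]
force: [-0.3, -1.5, -3.0]
opening: 0.641
grasp_force: 30.0
```

```bash
python3 -c "
from h import *
to(555,9.5,150,84.7)
"
```

```text
t 16.75 p [ 543.  -154.4  174.2] yaw 85.13 tilt [-0.001   0.0001] F [-0.3 -1.5 -3. ] M [-0.01  0.    0.03] open 55.7 g 30.0
shift [0.016 1.369 0.202] turn [-0.     -0.0007  0.005 ]
```

Emit:
drive_tool(steps=[[40, 0, 0.25, 0, 0, 0, 0.005], [40, 0, 0.5, 0, 0, 0, 0.005], [40, 0, 0.75, 0, 0, 0, 0.005], [40, 0.01, 1, 0, 0, 0, 0.005], [40, 0.01, 1, 0, 0, 0, 0.005], [40, 0.01, 1, 0, 0, 0, 0.005]])

```text
time_s: 17.35
position: [0.5528, -0.0355, 0.1747]
tcp_rot: [[-0.996, 0.093, 0.0], [0.093, 0.996, -0.001], [-0.0, -0.001, -1.0]]
force: [-0.1, -0.9, -3.3]
opening: 0.643
grasp_force: 30.0
```

Emit:
drive_tool(steps=[[40, 0, 0.2, 0.1, 0, 0, 0], [40, 0, 0.36, 0.2, 0, 0, 0], [40, 0, 0.36, 0.3, 0, 0, 0], [40, 0, 0.36, 0.4, 0, 0, 0], [40, 0, 0.36, 0.4, 0, 0, 0], [40, 0, 0.36, 0.4, 0, 0, 0], [40, 0, 0.36, 0.4, 0, 0, 0], [40, 0, 0.36, 0.4, 0, 0, 0]])

```text
time_s: 18.15
position: [0.5577, 0.0074, 0.1281]
tcp_rot: [[-0.996, 0.094, 0.003], [0.094, 0.996, -0.001], [-0.003, -0.001, -1.0]]
force: [0.7, -0.1, -3.4]
opening: 0.641
grasp_force: 30.0
```

```bash
python3 -c "
from h import *
for i in range(5): c=cap('side','s4.png')
to(555,9.5,108,84.7)
cv2.imwrite('pics/s4c.png',cv2.resize(c['color'][170:300,240:400],None,fx=4.6,fy=4.6,interpolation=cv2.INTER_CUBIC))"
```

```text
t 18.4 p [557.2   8.  127.8] yaw 84.63 tilt [ 0.0019 -0.0008] F [-0.   0.5 -3.2] M [ 0.03 -0.02  0.06] open 55.9 g 30.0
shift [0.02  0.011 0.165] turn [-0.0004  0.0013 -0.0008]
```

View pics/s4c.png

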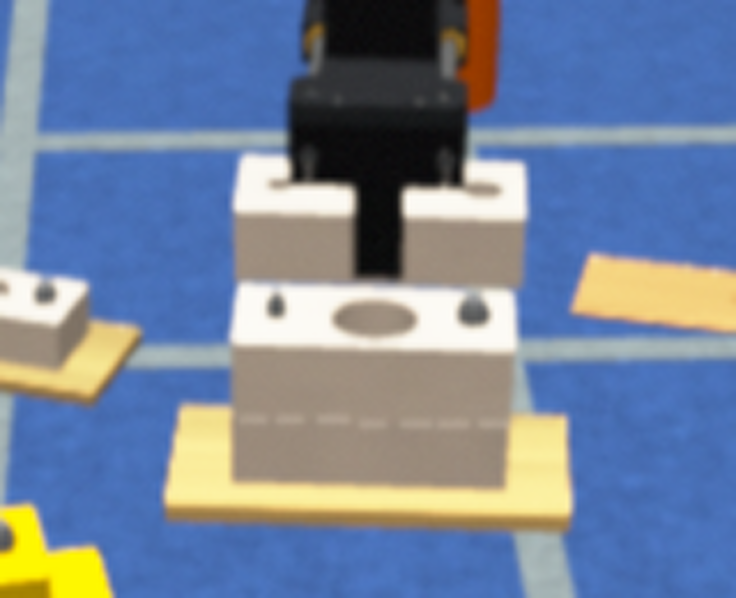

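The cap hangs level over the belly. Its front corners are at crop (234,217) and (524,219), and the belly's are at (232,347) and (516,350).

```bash
python3 -c "
from h import *
c=load('side'); f=lambda u,v,h: (at(c,240+(u+.5)/4.6-.5,170+(v+.5)/4.6-.5,h)*1000).round(1)
for h,q in((.156,((234,217),(524,219),(240,155),(526,162))),(.088,((232,347),(516,350),(238,285),(516,290)))): print([f(a,b,h) for a,b in q],np.mean([f(a,b,h) for a,b in q],0))
"
```

```text
[array([489.4, -17.7, 156. ]), array([618.4, -23.8, 156. ]), array([493.6,  46. , 156. ]), array([625.9,  34.6, 156. ])] [556.825   9.775 156.   ]
[array([487.9, -14.6,  88. ]), array([617.8, -22.2,  88. ]), array([492.1,  45.3,  88. ]), array([624.1,  35.7,  88. ])] [555.475  11.05   88.   ]
```

Emit:
drive_tool(steps=[[40, 0.015, 0.011, 0.04, 0, 0, -0.001], [40, 0.015, 0.011, 0.08, 0, 0, -0.001], [40, 0.015, 0.011, 0.11, 0, 0, -0.001], [40, 0.015, 0.011, 0.14, 0, 0, -0.001], [40, 0.015, 0.011, 0.14, 0, 0, -0.001], [40, 0.015, 0.011, 0.14, 0, 0, -0.001], [40, 0.015, 0.011, 0.14, 0, 0, -0.001], [40, 0.015, 0.011, 0.14, 0, 0, -0.001]])

```text
time_s: 19.2
position: [0.5556, 0.0095, 0.1108]
tcp_rot: [[-0.996, 0.092, 0.002], [0.092, 0.996, -0.001], [-0.002, -0.001, -1.0]]
force: [0.3, 0.1, -2.9]
opening: 0.636
grasp_force: 30.0
```

```bash
python3 -c "
from h import *
for i in range(5): optics.capture('side')
to(555.5,9.5,104,84.7)"
```

```text
t 19.45 p [555.5   9.5 110.7] yaw 84.71 tilt [ 0.0015 -0.0007] F [-0.4 -0.6 -3.1] M [-0.03  0.05  0.03] open 55.6 g 30.0
shift [0.    0.    0.056] turn [-0.0004  0.0011  0.0001]
```

Emit:
drive_tool(steps=[[40, 0, 0, 0.015, 0, 0, 0], [40, 0, 0, 0.03, 0, 0, 0], [40, 0, 0, 0.045, 0, 0, 0], [40, 0, 0, 0.055, 0, 0, 0], [40, 0, 0, 0.055, 0, 0, 0]])

```text
time_s: 19.95
position: [0.5553, 0.0095, 0.1037]
tcp_rot: [[-0.996, 0.092, 0.001], [0.092, 0.996, -0.001], [-0.001, -0.0, -1.0]]
force: [0.4, 0.6, -2.9]
opening: 0.637
grasp_force: 30.0
```

```bash
python3 -c "
from h import *
to(555.5,9.5,100,84.7)"
```

```text
t 19.95 p [555.3   9.5 103.7] yaw 84.71 tilt [ 0.0008 -0.0005] F [ 0.4  0.6 -2.9] M [ 0.01 -0.01 -0.  ] open 55.5 g 30.0
shift [-0.002 -0.     0.031] turn [-0.0003  0.0006  0.0001]
```

Emit:
drive_tool(steps=[[40, 0, 0, 0.01, 0, 0, 0], [40, 0, 0, 0.02, 0, 0, 0], [40, 0, 0, 0.03, 0, 0, 0], [40, 0, 0, 0.035, 0, 0, 0], [40, 0, 0, 0.035, 0, 0, 0]])

```text
time_s: 20.45
position: [0.5554, 0.0095, 0.0997]
tcp_rot: [[-0.996, 0.092, 0.001], [0.092, 0.996, -0.001], [-0.001, -0.001, -1.0]]
force: [-0.6, 0.9, -3.7]
opening: 0.642
grasp_force: 30.0
```

```bash
python3 -c "
from h import *
to(555.5,9.5,96,84.7)"
```

```text
t 20.45 p [555.4   9.5  99.7] yaw 84.71 tilt [ 0.0011 -0.0006] F [-0.6  0.9 -3.7] M [ 0.04 -0.   -0.04] open 55.9 g 30.0
shift [-0.001  0.     0.031] turn [-0.0003  0.0008  0.0002]
```

Emit:
drive_tool(steps=[[40, 0, 0, 0.008, 0, 0, 0], [40, 0, 0, 0.016, 0, 0, 0], [40, 0, 0, 0.024, 0, 0, 0], [40, 0, 0, 0.032, 0, 0, 0], [40, 0, 0, 0.036, 0, 0, 0], [40, 0, 0, 0.036, 0, 0, 0]])

```text
time_s: 21.05
position: [0.5554, 0.0095, 0.0956]
tcp_rot: [[-0.996, 0.092, 0.001], [0.092, 0.996, -0.001], [-0.001, -0.001, -1.0]]
force: [-0.1, -0.0, -1.6]
opening: 0.643
grasp_force: 30.0
```

```bash
python3 -c "
from h import *
to(555.5,9.5,96,84.7)"
```

```text
t 21.05 p [555.4   9.5  95.6] yaw 84.71 tilt [ 0.0013 -0.0007] F [-0.1 -0.  -1.6] M [-0.06  0.09  0.03] open 56.0 g 30.0
shift [-0.     0.    -0.004] turn [-0.0004  0.0009  0.0001]
```

Emit:
drive_tool(steps=[[40, 0, 0, 0.006, 0, 0, 0], [40, 0, 0, 0.012, 0, 0, 0], [40, 0, 0, 0.015, 0, 0, 0], [40, 0, 0, 0.015, 0, 0, 0], [40, 0, 0, 0.015, 0, 0, 0], [40, 0, 0, 0.015, 0, 0, 0]])

```text
time_s: 21.65
position: [0.5555, 0.0095, 0.0955]
tcp_rot: [[-0.996, 0.092, 0.002], [0.092, 0.996, -0.001], [-0.002, -0.001, -1.0]]
force: [-3.5, 0.6, 9.8]
opening: 0.639
grasp_force: 30.0
```

```bash
python3 -c "
from h import *
for i in range(8):
  c=cap('side','s5.png'); print(np.round(read_state()['force'],1))
to(555.5,9.5,96,84.7)"
```

```text
[-3.4  0.7 11. ]
[-3.3  0.4 10.7]
[-3.6 -0.8 10.6]
[-3.4  0.6 10.2]
[-3.3  0.8 10.5]
[-2.7  0.2 10. ]
[-3.9  0.3 10. ]
[-2.6 -0.  10.5]
t 22.05 p [555.5   9.5  95.5] yaw 84.72 tilt [ 0.002  -0.0009] F [-2.6 -0.  10.5] M [ 0.1   0.66 -0.04] open 55.7 g 30.0
shift [-0.     0.    -0.004] turn [-0.0005  0.0014  0.0002]
```

Emit:
drive_tool(steps=[[40, 0, 0, 0.003, 0, 0, 0], [40, 0, 0, 0.003, 0, 0, 0], [40, 0, 0, 0.003, 0, 0, 0], [40, 0, 0, 0.003, 0, 0, 0], [40, 0, 0, 0.003, 0, 0, 0], [40, 0, 0, 0.003, 0, 0, 0]])

```text
time_s: 22.65
position: [0.5555, 0.0095, 0.0955]
tcp_rot: [[-0.996, 0.092, 0.002], [0.092, 0.996, -0.001], [-0.002, -0.001, -1.0]]
force: [-3.7, 0.3, 12.6]
opening: 0.641
grasp_force: 30.0
```

```bash
python3 -c "
from h import *
for i in range(10): c=cap('side','s6.png'); print(np.round(read_state()['force'],1)[2],end=' ')
to(555.5,9.5,96,84.7)
cv2.imwrite('pics/s6c.png',cv2.resize(c['color'][170:300,240:400],None,fx=4.6,fy=4.6,interpolation=cv2.INTER_CUBIC))"
```

```text
12.1 12.2 12.4 12.9 12.2 12.7 12.8 12.7 12.6 12.4 t 23.15 p [555.5   9.5  95.5] yaw 84.72 tilt [ 0.0021 -0.0009] F [-3.8 -0.8 12.4] M [ 0.03  0.73 -0.06] open 55.6 g 30.0
shift [-0.     0.    -0.004] turn [-0.0005  0.0015  0.0002]
```

View pics/s6c.png

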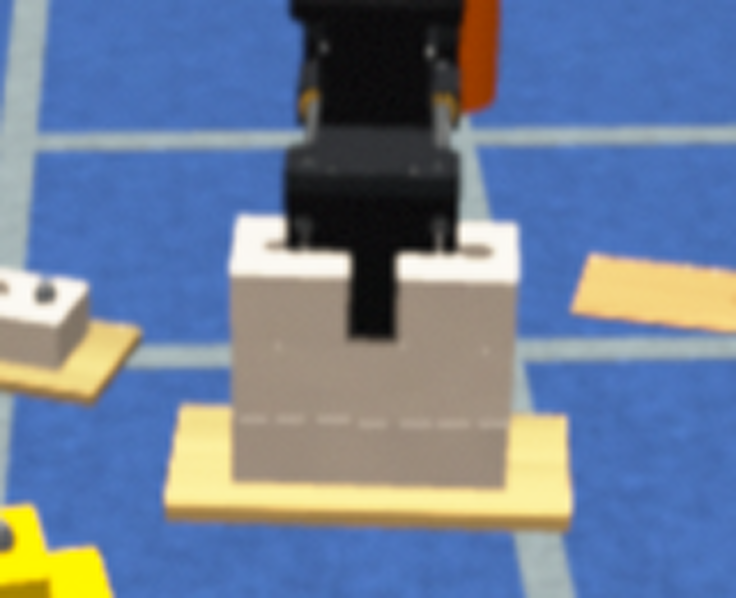

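The mould is closed and flush: the cap–belly seam at about row 347 is shut, and the cap presses on the belly with about 15 N. Handing in.

```bash
python3 -c "
from h import *
print(order.hand_in())"
```

```text
the job is handed in; nothing more can be done
None
```

The mould is closed, with the belly home on the base and the cap home on the belly. The gripper still holds the cap and presses it down with about 15 N (estimated from the wrist force plus the cap's weight). The job is handed in; the hand-in gave no verdict.

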